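# Fetch the amber jar from behind the reagent bottles and put it on the balance

### The arm

A 6-joint arm with a two-finger parallel gripper is mounted at the origin on the work surface. World frame = base frame: x ahead of the robot, y to its left, z up, the work surface at z = 0. Lengths are in m, angles in rad, forces in N, time in s.
With the tool pointing down it reaches from about 0.35 to 0.725 m from the base axis. Payload 4.3 kg.
Tool frame: the origin (TCP) lies midway between the tips of the shut fingers; the grasp point (between the pads) lies 19 mm behind it; z points along the fingers, y is the direction in which the jaws open and shut (so a half turn about z gives the same grasp; the last joint's range is limited). The gripper opens to 85 mm and grips with 20 to 120 N. Pads are 22 mm wide; open, the fingers measure 114 mm over their backs; the gripper's body (76 mm by 85 mm) begins 54 mm behind the grasp point. The pads swing forward as they close: fully open they stand 13 mm farther back than shut.
Start: joints at [1.144, 0.377, 0.081, 1.274, 0, 1.46], TCP at [0.179, 0.546, 0.231] pointing down, gripper open.
Joint ranges: [-2.72, 2.72], [-0.84, 1.66], [-1.02, 1.22], [-1.77, 2.12], [-1.37, 1.28], [-3.14, 3.14]. Speed limits (rad/s): [2.57, 2.57, 3.14, 3.14, 3.14, 3.14].

### API

Orientations are given as [roll, pitch, yaw] about the fixed x, y, z axes, in that order (R = Rz(yaw) Ry(pitch) Rx(roll)).
In Python, from workcell import r gives the robot as it stands. The module is installed in compiled form; this text tells all that it offers.
- The arm moves only by the tool move_arm, never from a script. Its arguments are lists of equal length, an entry for each row: "xyz": the shift along the tool's x, y, z in mm, a list of three; "roll": the turn about the tool's z in degrees. In form: {"xyz": [[dx, dy, dz], ...], "roll": [roll, ...]}. A call has 1 to 20 rows; each row shifts and turns the commanded pose from where the row before left it, along the tool's axes as they then stand; what a row does not reach is not made up. A row lasts 1/8 s, in which the tool goes at most 62.5 mm and 10.7 degrees, less where a joint would pass 70% of its speed; a pose out of reach is approached as far as the arm can. A call is refused whole if a number of a shift passes 62.5 or a number of a turn 10.7, either way. A call with a gripper value outside its range is refused whole. "grip" is the opening, from -1 (shut) to 1 (fully open), set as the call begins (left out, the last holds). The fingers move at their own pace and stop on an object; "force" is the grip in N (left out, the last holds). Time passes only in rows, so rows that do not move let the fingers close. It gives the time, the measured TCP pose, the force and the opening at its end, in the units of the state.
- r.sense(): the state, without advancing time (a new reading comes with each control period).
- r.capture(name): name is "side" or "top" or "wrist"; returns the picture (400x640x3 uint8, blue, green, red); there is no depth.
- r.camera_info(name): a dict with "fx", "fy", "cx", "cy" (pixels), "origin" and "rotation" of the camera in the world; the wrist camera has in their place "T_tool_cam" (4x4, takes a point from camera to tool coordinates, whose origin is the TCP and whose axes are the flange's). Camera axes: x right, y up, looking along -z (the intrinsics and any distortion apply to the point x, -y, -z); pixel columns grow to the right and rows downward; lengths in m; the calibration is good to about 2 mm. The wrist camera is an equidistant fisheye: a pixel r from the principal point sees the ray r / f radians off the axis. A picture is of the moment at which its call begins: read the wrist's pose just before it. camera_info takes no time and is no camera call.
- r.sign_off(): hands the job in, once; it reports no verdict.
Trained networks look in the newest picture that a camera, given by its name, has taken for a name from the list of things; names that differ only in an ending like _2 or _b are one class to them, and where a whole thing is asked for, a point or a joint stands for the part that bears it (a point fixed in the world has none). Each returns a list of dicts, best first, with "conf" (0 to 1); they miss things now and then, are a little off and sometimes report something else, mostly with a low value. They report only what shows in the picture. A call takes as long as a camera call.
- r.look_for(camera, thing): "point" ([x, y, z] in m, in world coordinates, good to about 4 mm: the middle of the surface that is visible of it).
- r.trace(camera, thing): "mask" (400x640 bool, what is visible of it).
- r.spot_point(camera, thing): "point" ([x, y, z] in m, in world coordinates, good to about 4 mm: a listed point, or the origin of a listed thing).
The state is a dict: "time_s": time; "qpos": joint angles; "qd": joint speeds; "joint_torque": joint torques, N m; "tcp_pos": TCP position; "eef_rot": TCP orientation; "ft_force": force on the tool from outside, world axes, zero at the start; "wrist_torque": the same for the moment, N m; "width": opening from 0.0 (shut) to 1.0 (fully open).
Only numpy, scipy, OpenCV 4.12 (cv2) and the standard library are available. Lean on these libraries where they do the work, as an engineer would, in place of code of your own. Each camera call takes 0.05 s, during which the arm holds its last target.

### The job

The low amber jar with the black lid has to be weighed, but three reagent bottles crowd round it in the white spill tray: first clear all three bottles onto the empty teal side tray, then set the jar in the middle of the balance pan and leave it there, and only then put the bottles back, each centred on the spot of its cap's colour. Keep everything upright, set things down rather than let them fall, and leave the green-capped vial in the spill tray where it is.

Things in the scene. Friction and masses are not known exactly. Their poses are not given: they have to be found in the camera images.
- bottle_red: loose white reagent bottle with a red screw cap and a red band, stands upright, 112 mm tall: body 50 mm diameter up to 70 mm, then narrowing to the neck (28 mm), then the round cap, 36 mm diameter, from 86 to 112 mm above the foot. About 0.22 kg. Origin: centre of its foot; z up along its axis. It starts on the red spot.
- bottle_blue: loose white reagent bottle with a blue screw cap and a blue band, stands upright, 112 mm tall: body 50 mm diameter up to 70 mm, then narrowing to the neck (28 mm), then the round cap, 36 mm diameter, from 86 to 112 mm above the foot. About 0.22 kg. Origin: centre of its foot; z up along its axis. It starts on the blue spot.
- bottle_yellow: loose white reagent bottle with a yellow screw cap and a yellow band, stands upright, 112 mm tall: body 50 mm diameter up to 70 mm, then narrowing to the neck (28 mm), then the round cap, 36 mm diameter, from 86 to 112 mm above the foot. About 0.22 kg. Origin: centre of its foot; z up along its axis. It starts on the yellow spot.
- jar: loose low round jar, amber with a black lid, 46 mm diameter (lid; glass 45 mm) and 46 mm tall, about 0.12 kg. Origin: centre of its foot. It starts on the floor of the white spill tray, in the middle of the three bottles, their walls about 10 mm from its own.
- spot_red: flat red disc, 64 mm diameter, 2 mm thick, fixed on the floor of the white spill tray: the place of the red-capped bottle. Origin: centre of its underside (bottle stands 2 mm above it). The spill tray is 220 x 220 mm with a 14 mm high rim and a 4 mm floor; the three spots lie 58 mm from its centre, round three sides of the jar, their order changes.
- spot_blue: flat blue disc, 64 mm diameter, 2 mm thick, fixed on the floor of the white spill tray: the place of the blue-capped bottle. Origin: centre of its underside (bottle stands 2 mm above it). The spill tray is 220 x 220 mm with a 14 mm high rim and a 4 mm floor; the three spots lie 58 mm from its centre, round three sides of the jar, their order changes.
- spot_yellow: flat yellow disc, 64 mm diameter, 2 mm thick, fixed on the floor of the white spill tray: the place of the yellow-capped bottle. Origin: centre of its underside (bottle stands 2 mm above it). The spill tray is 220 x 220 mm with a 14 mm high rim and a 4 mm floor; the three spots lie 58 mm from its centre, round three sides of the jar, their order changes.
- side_tray: empty teal plastic tray fixed on the bench, 270 mm along its x, 150 mm along its y, rim 12 mm high and 5 mm thick, floor 4 mm thick. Origin: centre of its underside. Room for the three bottles in a row along its x.
- pan (a point): centre of the top face of the balance's round aluminium pan, 120 mm diameter, 60 mm above the bench, flat, rigid; z up. The white balance housing (240 x 180 mm, 48 mm high, display on the side towards -x of this frame) reaches from 155 mm behind (-x) to 85 mm beyond (+x) the pan's centre; a small brass weight stands on it, 75 mm towards -x and 70 mm towards +y of the pan's centre.
- vial: small loose clear vial with a green cap, 28 mm diameter, 42 mm tall, standing in a far corner of the white spill tray, about 89 mm from the nearest bottle's axis. Origin: centre of its foot. Not to be moved.

How it is judged:
By the outcome, as a careful person would: the job done as asked, in the order asked, and still so for the second after the job is handed in, with the robot touching nothing.
It also fails if it takes over 144 s, if anything falls off the work surface, if the arm or the gripper's body presses on something with over 40 N, if the wrist force passes 120 N, or if a joint passes its speed limit or range.

## Working session

There is one attempt and no reset: what is moved stays moved. The work goes in short steps, Python scripts to look and compute and a tool call to move; the robot and the scene stay as the last step left them, time stands still between calls to the robot, and variables do not carry over. Pictures are saved under pics/ and viewed, and the job is handed in when it is done.

Besides the shell and the picture viewer there is one more tool, called as name(argument=value, ...) on one line, values as JSON. move_arm: Moves the arm, as the interface text tells. Its arguments: {"type":"object","properties":{"xyz":{"type":"array","items":{"type":"array","items":{"type":"number"}}},"roll":{"type":"array","items":{"type":"number"}},"grip":{"type":"number"},"force":{"type":"number"}},"required":["xyz","roll"]}

```bash
mkdir -p pics; python3 - <<'E'
from workcell import r
import cv2,numpy as np
s=r.sense();print({k:np.round(v,3).tolist() for k,v in s.items()})
for c in ("top","side","wrist"):
    im=r.capture(c);cv2.imwrite(f"pics/{c}0.png",im)
    print(c,{k:np.round(v,3).tolist() for k,v in r.camera_info(c).items() if not isinstance(v,str)})
for c in("top","side"):
  for t in ["bottle_red","bottle_blue","bottle_yellow","jar","spot_red","spot_blue","spot_yellow","side_tray","pan","vial"]:
    o=r.spot_point(c,t)
    print(c,t,[(np.round(d["point"],4).tolist(),round(d["conf"],2)) for d in o[:2]])
E
```

```text
{'time_s': 0.0, 'qpos': [1.144, 0.378, 0.08, 1.274, 0.0, 1.46], 'qd': [-0.001, 0.002, 0.0, -0.001, -0.002, -0.001], 'joint_torque': [0.001, -46.36, 26.988, 0.021, 0.0, 0.0], 'tcp_pos': [0.179, 0.546, 0.23], 'eef_rot': [-3.14, -0.0, 2.825], 'ft_force': [0.197, 0.154, -0.171], 'wrist_torque': [0.006, -0.04, 0.008], 'width': 0.998}
top {'fx': 424.81, 'fy': 424.81, 'cx': 319.936, 'cy': 193.868, 'origin': [0.308, 0.023, 1.212], 'rotation': [0.193, -0.024, -1.543]}
side {'fx': 477.224, 'fy': 477.224, 'cx': 313.308, 'cy': 189.403, 'origin': [0.223, -0.892, 0.689], 'rotation': [1.005, 0.008, -0.336]}
wrist {'fx': 309.707, 'fy': 309.707, 'cx': 323.942, 'cy': 200.869, 'T_tool_cam': [[-0.001, 0.947, 0.322, 0.084], [1.0, 0.001, -0.001, -0.001], [-0.001, 0.322, -0.947, -0.143], [0.0, 0.0, 0.0, 1.0]]}
top bottle_red [([0.5496, 0.0599, 0.0025], 0.69)]
top bottle_blue [([0.5697, -0.0497, 0.0063], 0.81)]
top bottle_yellow [([0.5061, -0.0052, 0.0043], 0.72), ([0.569, -0.0555, 0.0052], 0.62)]
top jar [([0.5616, 0.0002, 0.0003], 0.67)]
top spot_red [([0.5521, 0.0611, 0.0065], 0.41)]
top spot_blue [([0.5694, -0.0531, 0.0003], 0.45)]
top spot_yellow [([0.5695, -0.0528, 0.0005], 0.71), ([0.5019, -0.0042, 0.0074], 0.55)]
top side_tray [([0.4864, -0.3413, -0.0029], 0.67)]
top pan [([0.5378, 0.3577, 0.0574], 0.82)]
top vial [([0.6255, 0.1017, -0.0003], 0.59)]
side bottle_red [([0.5501, 0.0584, 0.0069], 0.97)]
side bottle_blue [([0.5683, -0.0555, 0.0029], 0.65)]
side bottle_yellow [([0.5002, -0.0042, 0.0052], 0.9), ([0.5596, 0.005, 0.0028], 0.24)]
side jar [([0.5596, 0.0035, 0.004], 0.77)]
side spot_red []
side spot_blue []
side spot_yellow [([0.5032, -0.0059, 0.0076], 0.54)]
side side_tray [([0.4817, -0.3439, 0.0011], 0.73)]
side pan [([0.5345, 0.3548, 0.0586], 0.84)]
side vial [([0.6308, 0.0958, 0.0038], 0.55)]
```

View pics/top0.png

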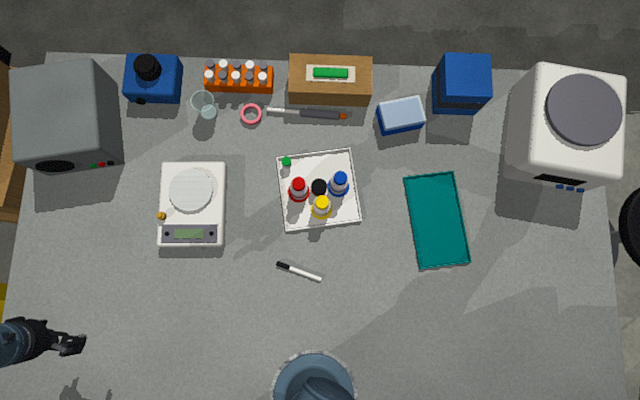

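View pics/side0.png

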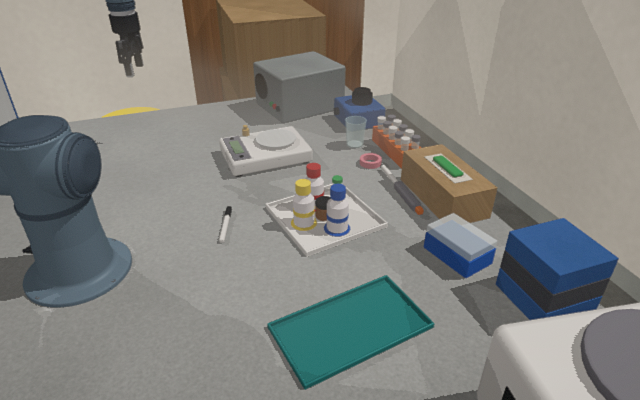

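View pics/wrist0.png

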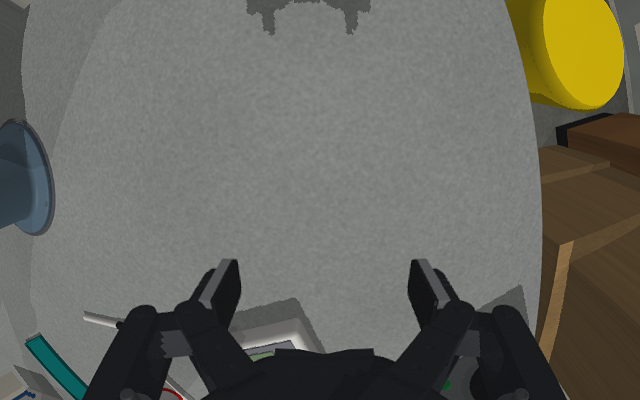

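```bash
cat > h.py <<'E'
import numpy as np,cv2
from scipy.spatial.transform import Rotation as Ro
from workcell import r
def cam(c):
    i=r.camera_info(c); R=np.array(i["rotation"],float)
    R=Ro.from_euler("xyz",R).as_matrix() if R.ndim==1 else R
    return i,R,np.array(i["origin"])
def ray(c,px,z):
    i,R,o=cam(c); px=np.atleast_2d(px).astype(float)
    d=np.c_[(px[:,0]-i["cx"])/i["fx"],-(px[:,1]-i["cy"])/i["fy"],-np.ones(len(px))]@R.T
    return (o+d*((z-o[2])/d[:,2])[:,None])
def proj(c,P):
    i,R,o=cam(c); q=(np.atleast_2d(P)-o)@R
    return np.c_[i["cx"]+i["fx"]*q[:,0]/-q[:,2],i["cy"]-i["fy"]*q[:,1]/-q[:,2]]
def wcam(s=None):
    s=s or r.sense(); i=r.camera_info("wrist")
    T=np.eye(4);T[:3,:3]=Ro.from_euler("xyz",s["eef_rot"]).as_matrix();T[:3,3]=s["tcp_pos"]
    return i,T@np.array(i["T_tool_cam"])
def wray(px,z,s=None):
    i,T=wcam(s);px=np.atleast_2d(px).astype(float)
    u=(px[:,0]-i["cx"]);v=(px[:,1]-i["cy"]);rr=np.hypot(u,v);th=rr/i["fx"]
    d=np.c_[np.sin(th)*u/rr,-np.sin(th)*v/rr,-np.cos(th)]@T[:3,:3].T
    return T[:3,3]+d*((z-T[2,3])/d[:,2])[:,None]
def wproj(P,s=None):
    i,T=wcam(s);q=(np.atleast_2d(P)-T[:3,3])@T[:3,:3];rh=np.hypot(q[:,0],q[:,1]);th=np.arctan2(rh,-q[:,2])
    return np.c_[i["cx"]+i["fx"]*th*q[:,0]/rh,i["cy"]-i["fx"]*th*q[:,1]/rh]
E
python3 - <<'E'
from h import *
print({k:v for k,v in r.camera_info("top").items() if k not in("origin","rotation")}.keys())
im=cv2.imread("pics/top0.png")
b=cv2.resize(im[135:285,140:490],None,fx=2.2,fy=2.2,interpolation=cv2.INTER_CUBIC);cv2.imwrite("pics/top0z.png",b)
for n in("red","blue","yellow"): pass
hsv=cv2.cvtColor(im,cv2.COLOR_BGR2HSV)
def blob(lo,hi,box,z,c="top"):
    m=cv2.inRange(hsv,lo,hi);k=np.zeros_like(m);x0,x1,y0,y1=box;k[y0:y1,x0:x1]=m[y0:y1,x0:x1]
    n,l,st,ce=cv2.connectedComponentsWithStats(k);j=1+st[1:,4].argmax();print(st[j],ce[j],ray(c,ce[j],z).round(4))
    return l==j
blob((0,150,100),(6,255,255),(280,320,165,205),.1)
blob((105,150,90),(125,255,255),(325,355,165,205),.1)
blob((22,150,100),(35,255,255),(305,340,190,225),.1)
m=blob((80,150,60),(100,255,255),(395,480,165,275),.008)
c,_=cv2.findContours(m.astype(np.uint8),0,2);print(cv2.minAreaRect(c[0]),ray("top",cv2.boxPoints(cv2.minAreaRect(c[0])),.012).round(4))
E
```

```text
dict_keys(['fx', 'fy', 'cx', 'cy'])
[292 177  13  13 130] [298.11538462 183.17692308] [[0.5535 0.0608 0.1   ]]
[334 171  13  13 127] [340.09448819 177.33070866] [[ 0.5734 -0.0514  0.1   ]]
[316 195  13  14 149] [321.76510067 201.67114094] [[ 0.5053 -0.0039  0.1   ]]
[ 404  171   67   98 4661] [436.18601159 220.28835014] [[ 0.4778 -0.3363  0.008 ]]
((436.7886047363281, 219.30201721191406), (95.29230499267578, 51.96181869506836), 79.99201965332031) [[ 0.6018 -0.2407  0.012 ]
 [ 0.6341 -0.392   0.012 ]
 [ 0.3627 -0.4299  0.012 ]
 [ 0.3336 -0.2846  0.012 ]]
```

View pics/top0z.png

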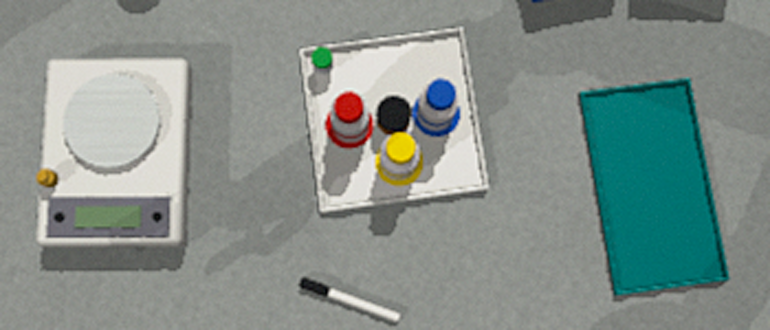

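move_arm(xyz=[[0, 0, 0], [0, 0, 0], [-32, -50, 3], [-32, -50, 3], [-32, -50, 3], [-32, -50, 3], [-32, -50, 3], [-32, -50, 3], [-32, -50, 3], [-32, -50, 3], [-32, -50, 3], [-32, -50, 3], [-32, -50, 3], [-32, -50, 3], [0, 0, 0]], roll=[-9, -9.2, 0, 0, 0, 0, 0, 0, 0, 0, 0, 0, 0, 0, 0], grip=0.3, force=40)

```text
time_s: 3.02
tcp_pos: [0.5655, -0.0569, 0.1945]
eef_rot: [-3.141, 0.001, 3.137]
ft_force: [-0.8, 0.5, 0.1]
width: 0.652
```

```bash
python3 - <<'E'
from h import *
s=r.sense();print({k:np.round(s[k],4).tolist() for k in("time_s","tcp_pos","eef_rot","width","qpos")})
cv2.imwrite("pics/w1.png",r.capture("wrist"))
for n,p in dict(red=(.551,.060),blue=(.570,-.053),yellow=(.503,-.004)).items(): print(n,wproj([[*p,.118]],s).round(1))
E
```

```text
{'time_s': 3.025, 'tcp_pos': [0.5655, -0.0569, 0.1945], 'eef_rot': [-3.1408, 0.0008, 3.1373], 'width': 0.6525, 'qpos': [-0.2116, 0.3747, -0.0182, 1.1769, -0.0006, -0.2073]}
red [[469.5 194.4]]
blue [[329.1 218.3]]
yellow [[397.1 130.8]]
```

View pics/w1.png

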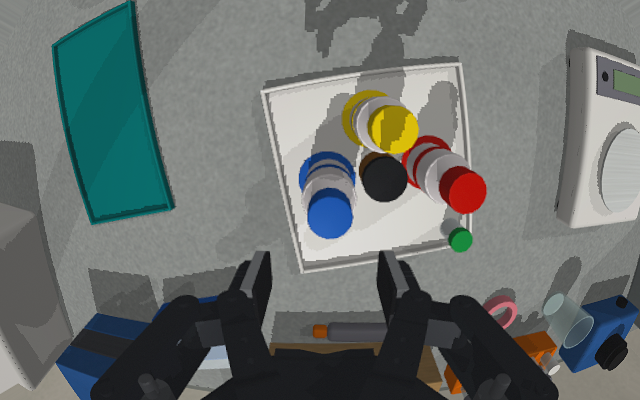

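```bash
python3 - <<'E'
from h import *
im=cv2.imread("pics/w1.png")
cv2.imwrite("pics/w1z.png",cv2.resize(im[80:280,260:500],None,fx=3,fy=3,interpolation=cv2.INTER_CUBIC))
s={'tcp_pos': [0.5655, -0.0569, 0.1945], 'eef_rot': [-3.1408, 0.0008, 3.1373]}
# spots' ellipses later; draw predictions
z=cv2.resize(im[80:280,260:500],None,fx=3,fy=3,interpolation=cv2.INTER_CUBIC)
t=np.linspace(0,2*np.pi,40)
for p in((.551,.060),(.570,-.053),(.503,-.004)):
  for R,h in((.018,.118),(.032,.006)):
    P=np.c_[p[0]+R*np.cos(t),p[1]+R*np.sin(t),np.full(40,h)]
    q=((wproj(P,s)-[260,80])*3).astype(int);cv2.polylines(z,[q],1,(0,255,0),1)
cv2.imwrite("pics/w1z.png",z)
E
```

```text
(no output)
```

View pics/w1z.png

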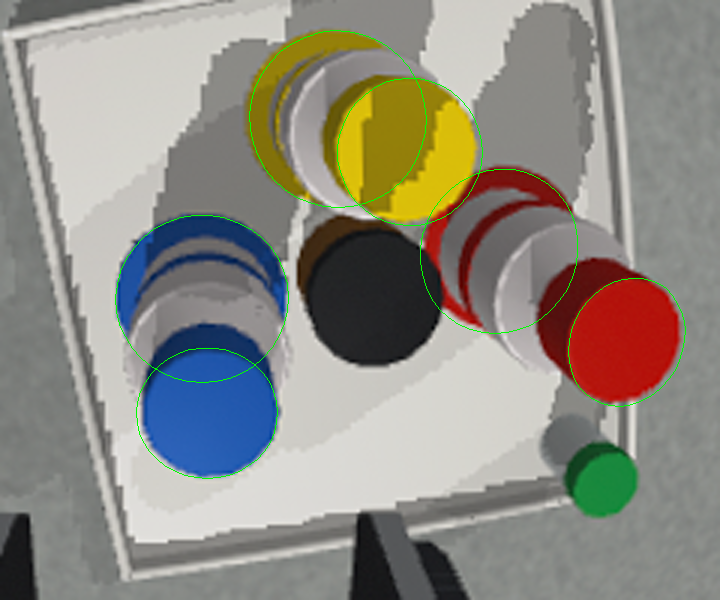

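move_arm(xyz=[[-4.5, 4, 30], [0, 0, 40], [0, 0, 28], [0, 0, 10], [0, 0, 0]], roll=[0, 0, 0, 0, 0])

```text
time_s: 3.7
tcp_pos: [0.5675, -0.0484, 0.0874]
eef_rot: [3.141, -0.001, -3.14]
ft_force: [0.7, 0.1, 0.6]
width: 0.647
```

move_arm(xyz=[[0, 0, 0], [0, 0, 0], [0, 0, 0], [0, 0, 0]], roll=[0, 0, 0, 0], grip=-1, force=40)

```text
time_s: 4.2
tcp_pos: [0.5695, -0.0497, 0.089]
eef_rot: [-3.141, 0.003, -3.141]
ft_force: [-1.3, -1.3, 6.1]
width: 0.409
```

```bash
python3 - <<'E'
from h import *
s=r.sense();print({k:np.round(s[k],4).tolist() for k in("time_s","tcp_pos","eef_rot","width","ft_force")})
im=r.capture("side");cv2.imwrite("pics/s2.png",cv2.resize(im[120:320,200:440],None,fx=3,fy=3))
E
```

```text
{'time_s': 4.2, 'tcp_pos': [0.5695, -0.0497, 0.089], 'eef_rot': [-3.1408, 0.0032, -3.141], 'width': 0.4086, 'ft_force': [-1.3165, -1.3354, 6.0637]}
```

View pics/s2.png

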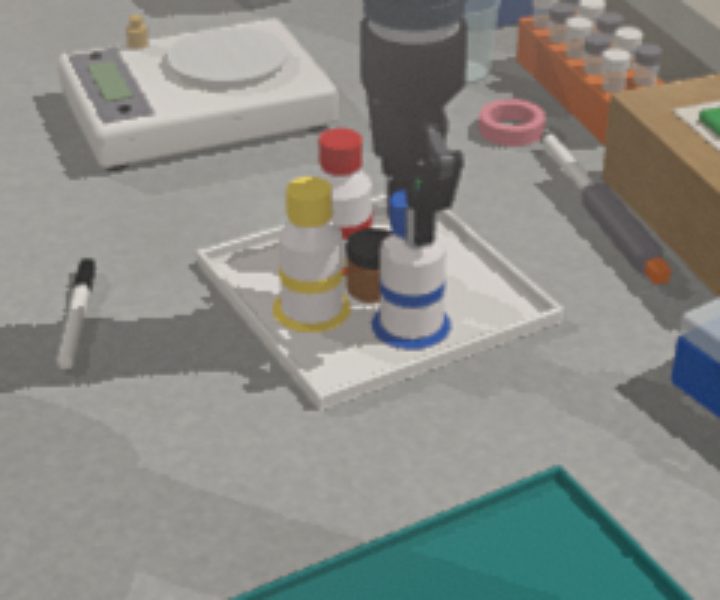

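move_arm(xyz=[[0, 0, -10], [0, 0, -30], [0, 0, -30], [0, -35, 0], [0, -50, 0], [1, -50, 0], [1, -50, 0], [0, -50, 0], [0, -40, 0], [0, 0, 15], [0, 0, 25], [0, 0, 15], [0, 0, 0]], roll=[0, 0, 0, 0, 0, 0, 0, 0, 0, 0, 0, 0, 0])

```text
time_s: 5.88
tcp_pos: [0.5651, -0.3225, 0.1005]
eef_rot: [3.139, -0.003, -3.14]
ft_force: [-0.1, 0.6, -1.2]
width: 0.412
```

```bash
python3 - <<'E'
from h import *
for _ in range(3):
  s=r.sense();print({k:np.round(s[k],4).tolist() for k in("time_s","tcp_pos","eef_rot","width","ft_force")})
im=r.capture("side");cv2.imwrite("pics/s3.png",cv2.resize(im[150:390,240:480],None,fx=2.4,fy=2.4))
E
```

```text
{'time_s': 5.875, 'tcp_pos': [0.5651, -0.3225, 0.1005], 'eef_rot': [3.1388, -0.0034, -3.1398], 'width': 0.4119, 'ft_force': [-0.0589, 0.5655, -1.21]}
{'time_s': 5.875, 'tcp_pos': [0.5651, -0.3225, 0.1005], 'eef_rot': [3.1388, -0.0034, -3.1398], 'width': 0.4119, 'ft_force': [-0.0589, 0.5655, -1.21]}
{'time_s': 5.875, 'tcp_pos': [0.5651, -0.3225, 0.1005], 'eef_rot': [3.1388, -0.0034, -3.1398], 'width': 0.4119, 'ft_force': [-0.0589, 0.5655, -1.21]}
```

View pics/s3.png

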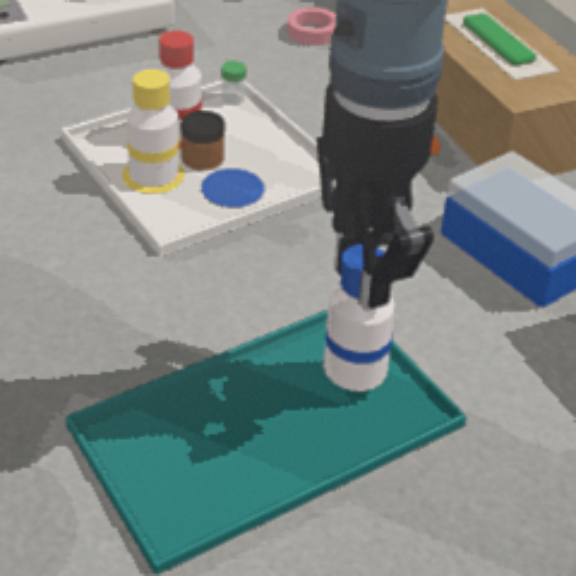

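move_arm(xyz=[[0, -2, 7], [0, 0, 4], [0, 0, 2], [0, 0, 0]], roll=[0, 0, 0, 0])

```text
time_s: 6.42
tcp_pos: [0.5663, -0.3262, 0.0892]
eef_rot: [3.141, -0.0, -3.141]
ft_force: [0.8, -0.3, -1.7]
width: 0.41
```

move_arm(xyz=[[0, 0, 1], [0, 0, 1], [0, 0, 0]], roll=[0, 0, 0])

```text
time_s: 6.8
tcp_pos: [0.5663, -0.3262, 0.0872]
eef_rot: [3.141, -0.0, -3.141]
ft_force: [0.0, 0.2, -1.6]
width: 0.409
```

move_arm(xyz=[[0, 0, 1], [0, 0, 1], [0, 0, 0]], roll=[0, 0, 0])

```text
time_s: 7.18
tcp_pos: [0.567, -0.3265, 0.087]
eef_rot: [-3.141, 0.002, -3.141]
ft_force: [-1.8, 0.6, 5.8]
width: 0.408
```

move_arm(xyz=[[0, 0, 0], [0, 0, 0], [0, 0, 0], [0, 0, -15], [0, 0, -30], [0, 0, -35], [10, 45, 0], [10, 55, 0], [10, 55, 0], [10, 55, 0], [12, 56, 0], [12, 56, 0], [0, 0, 0], [0, 0, 0]], roll=[0, 0, 0, 0, 0, 0, 0, 0, 0, 0, 0, 0, 0, 0], grip=0.35)

```text
time_s: 8.93
tcp_pos: [0.5028, -0.0046, 0.1662]
eef_rot: [-3.141, 0.002, -3.14]
ft_force: [-0.3, -0.5, -0.3]
width: 0.675
```

```bash
cat > look.py <<'E'
from h import *
import sys
s=r.sense();print({k:np.round(s[k],4).tolist() for k in("time_s","tcp_pos","eef_rot","width","ft_force")})
c,x0,x1,y0,y1,f=sys.argv[1],*map(int,sys.argv[2:6]),sys.argv[6]
im=r.capture(c);cv2.imwrite("pics/%s_full.png"%f,im);k=min(800/(x1-x0),600/(y1-y0))
z=cv2.resize(im[y0:y1,x0:x1],None,fx=k,fy=k,interpolation=cv2.INTER_CUBIC)
t=np.linspace(0,2*np.pi,40);pj=(lambda P:wproj(P,s)) if c=="wrist" else (lambda P:proj(c,P))
for a in sys.argv[7:]:
    x,y,h,R=map(float,a.split(","))
    q=((pj(np.c_[x+R*np.cos(t),y+R*np.sin(t),np.full(40,h)])-[x0,y0])*k).astype(int);cv2.polylines(z,[q],1,(0,255,0),1)
cv2.imwrite("pics/%s.png"%f,z)
E
python3 look.py wrist 260 500 80 280 w4 .503,-.004,.118,.018 .551,.060,.118,.018 .570,-.053,.006,.032
```

```text
{'time_s': 8.925, 'tcp_pos': [0.5028, -0.0046, 0.1662], 'eef_rot': [-3.1408, 0.0017, -3.1402], 'width': 0.6747, 'ft_force': [-0.2653, -0.4988, -0.2895]}
```

View pics/w4.png

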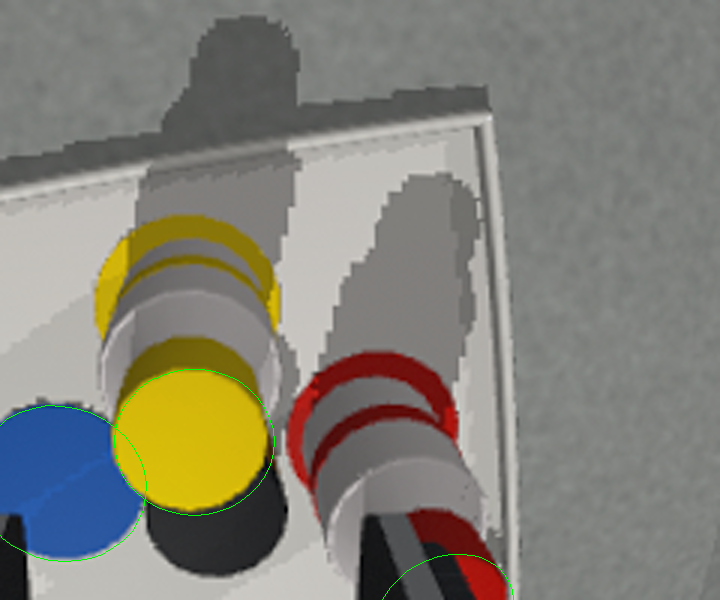

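move_arm(xyz=[[0, 0, 25], [0, 0, 35], [0, 0, 13], [0, 0, 2], [0, 0, 0]], roll=[0, 0, 0, 0, 0])

```text
time_s: 9.6
tcp_pos: [0.503, -0.0048, 0.0912]
eef_rot: [-3.141, 0.002, -3.141]
ft_force: [0.5, -0.5, 0.3]
width: 0.675
```

move_arm(xyz=[[0, 0, 0], [0, 0, 0], [0, 0, 0], [0, 0, 0]], roll=[0, 0, 0, 0], grip=-1)

```text
time_s: 10.1
tcp_pos: [0.5033, -0.0046, 0.0915]
eef_rot: [-3.141, 0.003, -3.141]
ft_force: [-1.4, -1.5, 6.1]
width: 0.408
```

move_arm(xyz=[[0, 0, -10], [0, 0, -30], [0, 0, -30], [9, -30, 0], [15, -50, 0], [15, -50, 0], [15, -50, 0], [15, -50, 0], [15, -50, 0], [12, -40, 0], [8, -28, 0], [0, 0, 20], [0, 0, 30], [0, 0, 14], [0, 0, 4], [0, 0, 0]], roll=[0, 0, 0, 0, 0, 0, 0, 0, 0, 0, 0, 0, 0, 0, 0, 0])

```text
time_s: 12.1
tcp_pos: [0.3987, -0.3524, 0.0928]
eef_rot: [-3.141, 0.0, -3.14]
ft_force: [0.6, -0.4, -1.8]
width: 0.407
```

move_arm(xyz=[[0, 0, 1], [0, 0, 1], [0, 0, 0]], roll=[0, 0, 0])

```text
time_s: 12.48
tcp_pos: [0.3986, -0.3525, 0.0906]
eef_rot: [-3.141, 0.0, -3.141]
ft_force: [-0.1, -0.3, -1.9]
width: 0.408
```

move_arm(xyz=[[0, 0, 1], [0, 0, 1], [0, 0, 0]], roll=[0, 0, 0])

```text
time_s: 12.85
tcp_pos: [0.3988, -0.3528, 0.0895]
eef_rot: [-3.141, 0.001, -3.141]
ft_force: [-0.7, 1.8, 7.1]
width: 0.411
```

move_arm(xyz=[[0, 0, 0], [0, 0, 0], [0, 0, 0], [0, 0, -15], [0, 0, -30], [0, 0, -32], [-16, 44, 0], [-20, 54, 0], [-20, 54, 0], [-20, 54, 0], [-20, 54, 0], [-20, 54, 0], [-20, 54, 0], [-16, 45, 0], [0, 0, 0], [0, 0, 0]], roll=[0, 0, 0, 0, 0, 0, 0, 0, 0, 0, 0, 0, 0, 0, 0, 0], grip=0.35)

```text
time_s: 14.85
tcp_pos: [0.55, 0.0604, 0.1659]
eef_rot: [-3.141, 0.0, -3.141]
ft_force: [-0.2, -0.0, 0.4]
width: 0.679
```

```bash
python3 look.py wrist 180 420 80 280 w5 .551,.060,.118,.018 .570,-.053,.006,.032 .503,-.004,.006,.032 .5605,.003,.05,.023
```

```text
{'time_s': 14.85, 'tcp_pos': [0.55, 0.0604, 0.1659], 'eef_rot': [-3.1411, 0.0003, -3.1405], 'width': 0.6785, 'ft_force': [-0.1872, -0.0473, 0.4256]}
```

View pics/w5.png

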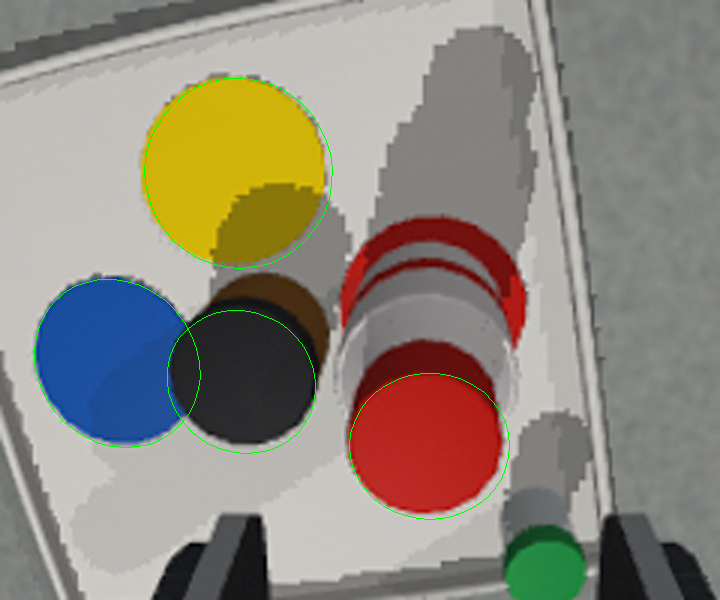

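move_arm(xyz=[[0, -1, 25], [0, 0, 35], [0, 0, 13], [0, 0, 2], [0, 0, 0]], roll=[0, 0, 0, 0, 0])

```text
time_s: 15.52
tcp_pos: [0.5508, 0.0594, 0.0914]
eef_rot: [3.142, 0.002, -3.141]
ft_force: [0.8, 0.1, 0.6]
width: 0.675
```

move_arm(xyz=[[0, 0, 0], [0, 0, 0], [0, 0, 0], [0, 0, 0]], roll=[0, 0, 0, 0], grip=-1)

```text
time_s: 16.02
tcp_pos: [0.5512, 0.0595, 0.0917]
eef_rot: [-3.141, 0.003, -3.141]
ft_force: [-0.8, -2.0, 5.7]
width: 0.407
```

move_arm(xyz=[[0, 0, -10], [0, 0, -30], [0, 0, -30], [6, -34, 0], [9, -52, 0], [9, -52, 0], [9, -52, 0], [9, -52, 0], [9, -52, 0], [9, -52, 0], [8, -52, 0], [0, 0, 20], [0, 0, 30], [0, 0, 14], [0, 0, 4], [0, 0, 2], [0, 0, 0]], roll=[0, 0, 0, 0, 0, 0, 0, 0, 0, 0, 0, 0, 0, 0, 0, 0, 0])

```text
time_s: 18.15
tcp_pos: [0.483, -0.3386, 0.0912]
eef_rot: [-3.141, 0.001, -3.14]
ft_force: [0.4, -0.0, -2.2]
width: 0.401
```

move_arm(xyz=[[0, 0, 1], [0, 0, 1], [0, 0, 0]], roll=[0, 0, 0])

```text
time_s: 18.52
tcp_pos: [0.4831, -0.3389, 0.0897]
eef_rot: [-3.14, 0.002, -3.141]
ft_force: [-1.0, 1.3, 5.6]
width: 0.407
```

move_arm(xyz=[[0, 0, 0], [0, 0, 0], [0, 0, 0], [0, 0, -15], [0, 0, -30], [0, 0, -32], [-8, 36, 0], [-11, 51, 0], [-11, 51, 0], [-11, 51, 0], [-11, 51, 0], [-11, 51, 0], [-11, 50, 0], [0, 0, 25], [0, 0, 0]], roll=[0, 0, 0, 0, 0, 0, 0, 0, 0, 0, 0, 0, 0, 0, 0], grip=0.7)

```text
time_s: 20.4
tcp_pos: [0.5548, 0.0035, 0.1396]
eef_rot: [3.141, -0.003, -3.139]
ft_force: [0.5, 0.2, 1.1]
width: 0.846
```

```bash
python3 look.py wrist 180 480 40 260 w6 .551,.060,.006,.032 .570,-.053,.006,.032 .503,-.004,.006,.032 .558,.003,.05,.023
```

```text
{'time_s': 20.4, 'tcp_pos': [0.5548, 0.0035, 0.1396], 'eef_rot': [3.1414, -0.0028, -3.1394], 'width': 0.8462, 'ft_force': [0.4625, 0.2159, 1.1118]}
```

View pics/w6.png

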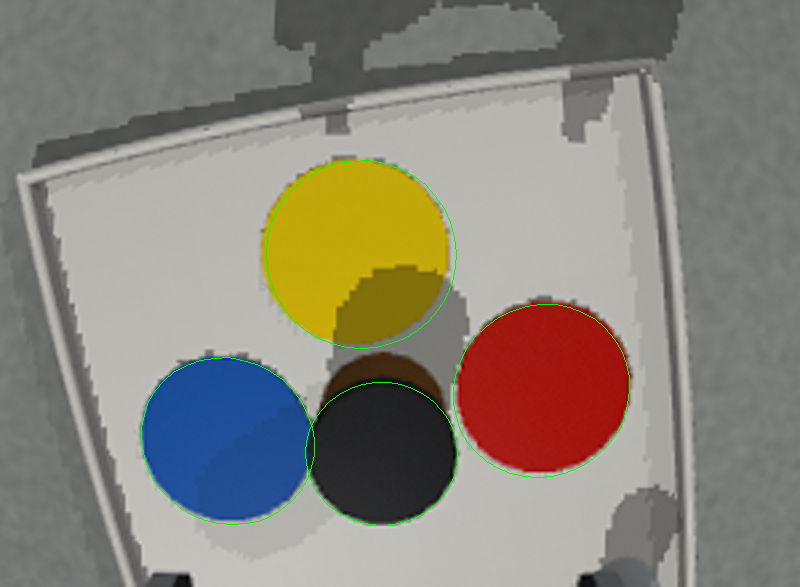

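move_arm(xyz=[[-3, 0, 30], [0, 0, 50], [0, 0, 30], [0, 0, 13], [0, 0, 2], [0, 0, 0]], roll=[0, 0, 0, 0, 0, 0])

```text
time_s: 21.2
tcp_pos: [0.5605, 0.0024, 0.0168]
eef_rot: [-3.141, 0.003, -3.141]
ft_force: [-0.3, 0.7, 0.9]
width: 0.848
```

move_arm(xyz=[[0, 0, 0], [0, 0, 0], [0, 0, 0], [0, 0, 0]], roll=[0, 0, 0, 0], grip=-1)

```text
time_s: 21.7
tcp_pos: [0.5602, 0.0027, 0.0167]
eef_rot: [-3.141, 0.002, -3.141]
ft_force: [-1.1, -0.2, 5.2]
width: 0.525
```

```bash
python3 - <<'E'
from h import *
im=cv2.imread("pics/w6_full.png");hsv=cv2.cvtColor(im,cv2.COLOR_BGR2HSV)
s={'tcp_pos': [0.5548, 0.0035, 0.1396], 'eef_rot': [3.1414, -0.0028, -3.1394]}
for n,lo,hi in(("red",(0,150,80),(6,255,255)),("blue",(105,120,60),(125,255,255)),("yellow",(22,150,60),(35,255,255))):
    m=cv2.inRange(hsv,lo,hi);m[260:]=0;m[:,:180]=0;m[:,480:]=0
    l,st=cv2.connectedComponentsWithStats(m)[1:3];j=1+st[1:,4].argmax()
    c=max(cv2.findContours((l==j).astype(np.uint8),0,1)[0],key=len)
    P=wray(cv2.convexHull(c)[:,0],.006,s)[:,:2]
    (e,ax,_)=cv2.fitEllipse((P*1e4).astype(np.float32));print(n,np.array(e)/1e4,np.array(ax)/1e4,cv2.minEnclosingCircle((P*1e4).astype(np.float32)))
# pan
im=cv2.imread("pics/top0.png");print(ray("top",[[190.9,190.4]],.06))
o=cv2.resize(im[150:260,145:240],None,fx=6,fy=6,interpolation=cv2.INTER_CUBIC)
t=np.linspace(0,2*np.pi,60)
q=((proj("top",np.c_[.536+.06*np.cos(t),.356+.06*np.sin(t),np.full(60,.06)])-[145,150])*6).astype(int);cv2.polylines(o,[q],1,(0,200,0),1)
cv2.imwrite("pics/panz.png",o[:600])
E
```

```text
red [0.54883892 0.06033752] [0.06220224 0.06259886] ((5488.787109375, 601.8910522460938), 315.97650146484375)
blue [ 0.56829634 -0.05377862] [0.06222469 0.06265698] ((5683.70751953125, -534.9058837890625), 315.98748779296875)
yellow [ 0.5015731  -0.00656823] [0.06260489 0.06273387] ((5015.5849609375, -66.52302551269531), 315.6756591796875)
[[0.53225221 0.3555756  0.06      ]]
```

View pics/panz.png

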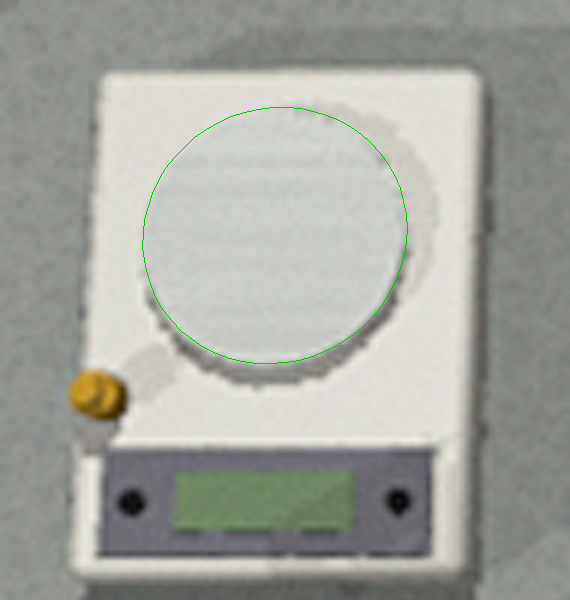

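move_arm(xyz=[[0, 0, -10], [0, 0, -35], [0, 0, -35], [0, 0, -25], [3, 38, 0], [3, 52, 0], [4, 54, 0], [4, 54, 0], [4, 54, 0], [3, 53, 0], [3, 48, 0], [0, 0, 20], [0, 0, 16], [0, 0, 5], [0, 0, 0]], roll=[0, 0, 0, 0, 0, 0, 0, 0, 0, 0, 0, 0, 0, 0, 0])

```text
time_s: 23.58
tcp_pos: [0.5346, 0.3548, 0.079]
eef_rot: [-3.141, -0.001, 3.141]
ft_force: [0.7, 0.1, -1.7]
width: 0.52
```

```bash
python3 look.py wrist 160 480 60 300 w7 .536,.356,.06,.06
python3 look.py side 200 340 100 200 s7 .536,.356,.06,.06
```

```text
{'time_s': 23.575, 'tcp_pos': [0.5346, 0.3548, 0.079], 'eef_rot': [-3.1411, -0.0011, 3.1413], 'width': 0.5204, 'ft_force': [0.7173, 0.0794, -1.6933]}
{'time_s': 23.625, 'tcp_pos': [0.5351, 0.3551, 0.0797], 'eef_rot': [3.1415, 0.0001, 3.1414], 'width': 0.5254, 'ft_force': [-0.2156, 0.9282, -0.5843]}
```

View pics/w7.png

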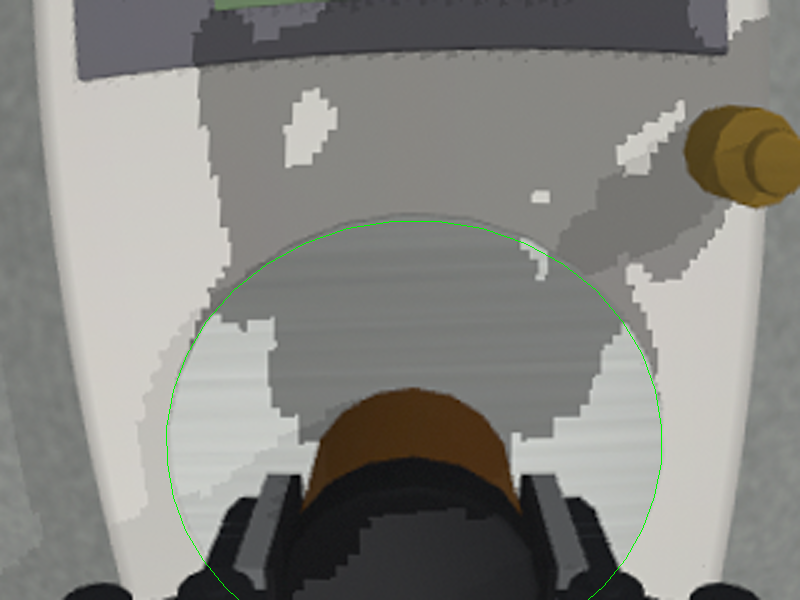

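View pics/s7.png

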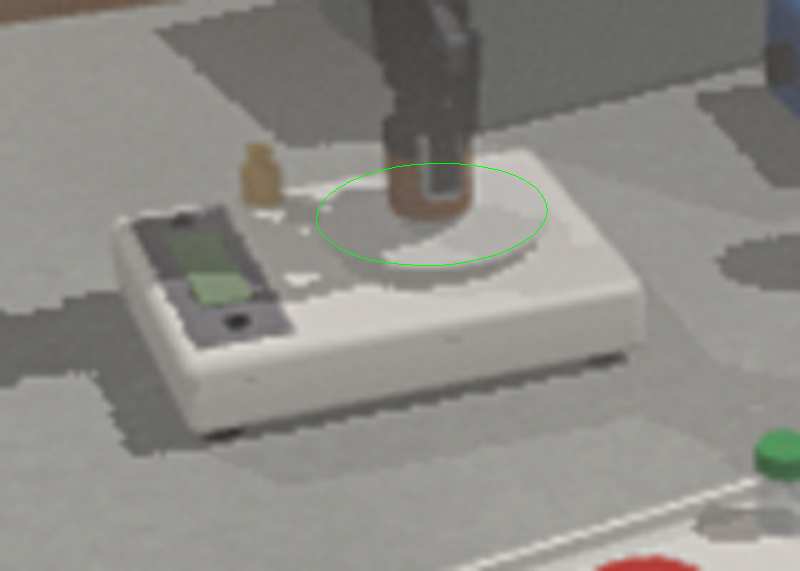

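```bash
python3 - <<'E'
from h import *
s={'tcp_pos': [0.5349, 0.355, 0.0793],'eef_rot':[-3.1413,-.0005,3.1414]}
print(wray([[326,215.2]],.066,s),wray([[326,148]],.06,s))
E
```

```text
[[0.51186935 0.35615557 0.066     ]] [[0.4762625  0.35616711 0.06      ]]
```

move_arm(xyz=[[-1.5, 0, 3], [0, 0, 2], [0, 0, 1], [0, 0, 0]], roll=[0, 0, 0, 0])

```text
time_s: 24.18
tcp_pos: [0.5362, 0.3557, 0.0732]
eef_rot: [-3.142, -0.0, -3.141]
ft_force: [-0.4, 0.4, -1.5]
width: 0.527
```

move_arm(xyz=[[0, 0, 1], [0, 0, 0.5], [0, 0, 0]], roll=[0, 0, 0])

```text
time_s: 24.55
tcp_pos: [0.5364, 0.3559, 0.0727]
eef_rot: [3.141, 0.001, -3.141]
ft_force: [-2.7, -1.0, 6.4]
width: 0.522
```

move_arm(xyz=[[0, 0, 0], [0, 0, 0], [0, 0, 0], [0, 0, 0], [0, 0, -15], [0, 0, -35], [0, 0, -42], [0, 0, 0]], roll=[0, 0, 0, 0, 0, 0, 0, 0], grip=0.6)

```text
time_s: 25.55
tcp_pos: [0.5392, 0.3573, 0.1695]
eef_rot: [3.137, 0.008, -3.141]
ft_force: [0.4, 0.4, -0.4]
width: 0.8
```

```bash
python3 look.py wrist 160 480 60 300 w8 .536,.356,.06,.06 .536,.356,.106,.023
```

```text
{'time_s': 25.55, 'tcp_pos': [0.5392, 0.3573, 0.1695], 'eef_rot': [3.137, 0.0085, -3.1407], 'width': 0.8001, 'ft_force': [0.4294, 0.3924, -0.4079]}
```

View pics/w8.png

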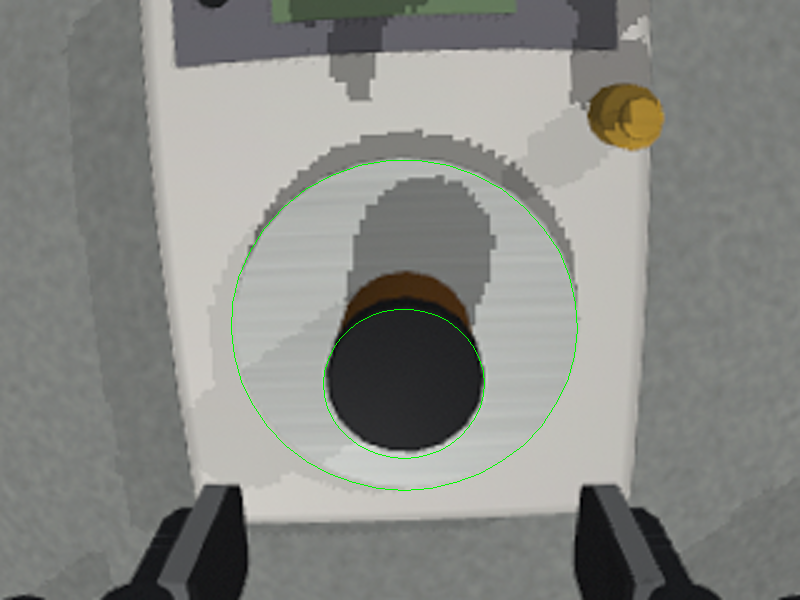

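move_arm(xyz=[[2, -35, 0], [4, -55, 0], [4, -55, 0], [4, -55, 0], [4, -55, 0], [4, -55, 0], [4, -55, 0], [4, -55, 0], [4, -55, 0], [4, -55, 0], [4, -55, 0], [4, -55, 0], [4, -55, 0], [3, -1, 0], [0, 0, 0], [0, 0, 0]], roll=[0, 0, 0, 0, 0, 0, 0, 0, 0, 0, 0, 0, 0, 0, 0, 0], grip=0.35)

```text
time_s: 27.6
tcp_pos: [0.4838, -0.3386, 0.1634]
eef_rot: [3.14, -0.001, -3.139]
ft_force: [-0.2, 0.5, 0.3]
width: 0.675
```

```bash
python3 look.py wrist 180 480 80 280 w9 .4831,-.3389,.116,.018 .567,-.3265,.116,.018 .3988,-.3528,.116,.018
```

```text
{'time_s': 27.6, 'tcp_pos': [0.4838, -0.3386, 0.1634], 'eef_rot': [3.1404, -0.0008, -3.1391], 'width': 0.6747, 'ft_force': [-0.1637, 0.54, 0.2606]}
```

View pics/w9.png

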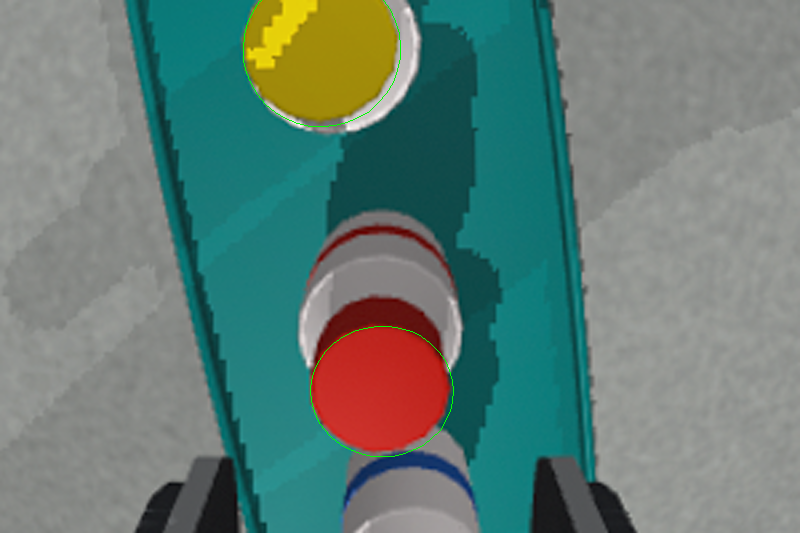

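move_arm(xyz=[[0.5, 0, 25], [0, 0, 35], [0, 0, 12], [0, 0, 2], [0, 0, 0]], roll=[0, 0, 0, 0, 0])

```text
time_s: 28.28
tcp_pos: [0.4841, -0.3406, 0.0909]
eef_rot: [-3.141, 0.001, -3.14]
ft_force: [0.6, -0.6, -0.6]
width: 0.672
```

move_arm(xyz=[[0, 0, 0], [0, 0, 0], [0, 0, 0], [0, 0, 0]], roll=[0, 0, 0, 0], grip=-1)

```text
time_s: 28.78
tcp_pos: [0.4843, -0.3408, 0.0912]
eef_rot: [-3.14, 0.002, -3.141]
ft_force: [0.0, 0.7, 6.9]
width: 0.405
```

move_arm(xyz=[[0, 0, -10], [0, 0, -30], [0, 0, -30], [-7, 36, 0], [-9, 53, 0], [-9, 53, 0], [-9, 53, 0], [-9, 53, 0], [-8, 53, 0], [-8, 53, 0], [-8, 47, 0], [0, 0, 20], [0, 0, 30], [0, 0, 8], [0, 0, 0], [0, 0, 0]], roll=[0, 0, 0, 0, 0, 0, 0, 0, 0, 0, 0, 0, 0, 0, 0, 0])

```text
time_s: 30.78
tcp_pos: [0.551, 0.0605, 0.103]
eef_rot: [3.142, 0.002, -3.141]
ft_force: [0.3, 0.0, -1.5]
width: 0.407
```

```bash
python3 look.py wrist 180 480 60 285 w10 .550,.060,.006,.032 .550,.060,.015,.025 .5690,-.0535,.006,.032 .5025,-.0055,.006,.032
python3 look.py side 240 400 150 270 s10 .550,.060,.006,.032 .550,.060,.015,.025 .5690,-.0535,.006,.032 .5025,-.0055,.006,.032
```

```text
{'time_s': 30.775, 'tcp_pos': [0.551, 0.0605, 0.103], 'eef_rot': [3.1415, 0.0019, -3.1412], 'width': 0.4066, 'ft_force': [0.2964, 0.0162, -1.4545]}
{'time_s': 30.825, 'tcp_pos': [0.5511, 0.0605, 0.1031], 'eef_rot': [3.1415, 0.0023, -3.1411], 'width': 0.4081, 'ft_force': [0.187, -1.1517, -2.8679]}
```

View pics/w10.png

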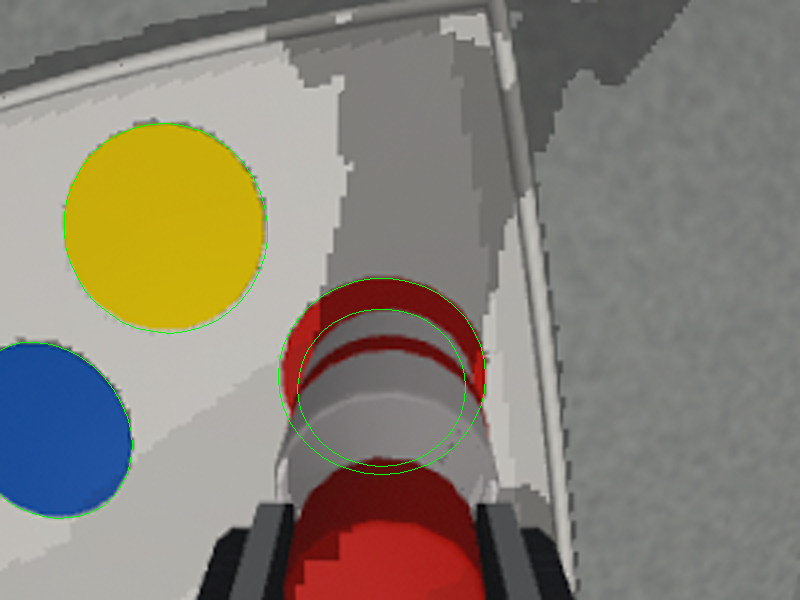

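View pics/s10.png

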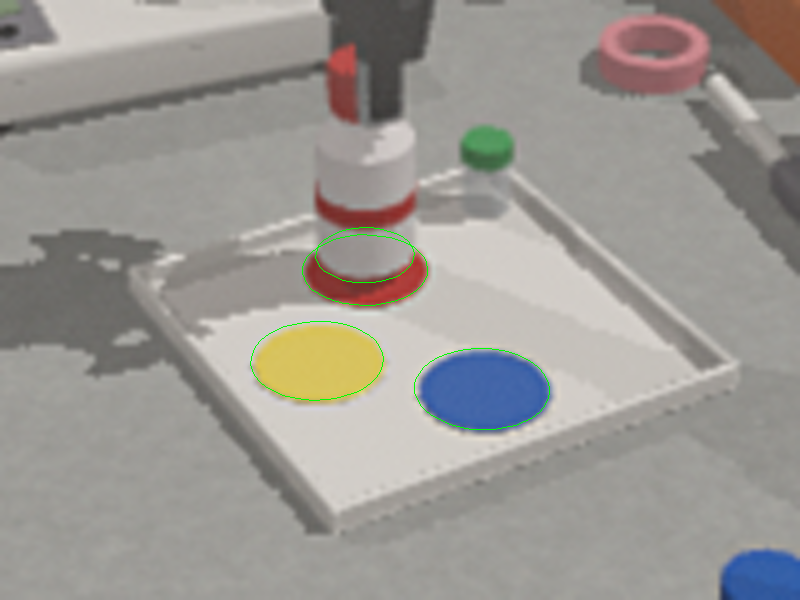

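move_arm(xyz=[[0, -1, 4], [0, 0, 3], [0, 0, 1.5], [0, 0, 1], [0, 0, 0]], roll=[0, 0, 0, 0, 0])

```text
time_s: 31.5
tcp_pos: [0.5504, 0.0598, 0.0933]
eef_rot: [3.142, 0.001, -3.141]
ft_force: [-1.7, 1.3, 5.1]
width: 0.408
```

move_arm(xyz=[[0, 0, 0], [0, 0, 0], [0, 0, 0], [0, 0, -15], [0, 0, -30], [0, 0, -28], [16, -44, 0], [20, -54, 0], [20, -54, 0], [20, -54, 0], [20, -54, 0], [20, -54, 0], [20, -54, 0], [16, -44, 0], [0, 0, 0], [0, 0, 0]], roll=[0, 0, 0, 0, 0, 0, 0, 0, 0, 0, 0, 0, 0, 0, 0, 0], grip=0.35)

```text
time_s: 33.5
tcp_pos: [0.3985, -0.3521, 0.1658]
eef_rot: [3.141, 0.001, -3.141]
ft_force: [0.0, 0.7, 0.2]
width: 0.676
```

```bash
python3 look.py wrist 180 480 80 280 w11 .567,-.3265,.116,.018 .3988,-.3528,.116,.018
python3 look.py side 240 400 150 270 s11 .550,.060,.006,.032 .550,.060,.006,.025 
```

```text
{'time_s': 33.5, 'tcp_pos': [0.3985, -0.3521, 0.1658], 'eef_rot': [3.1412, 0.0005, -3.1409], 'width': 0.6761, 'ft_force': [0.0006, 0.6904, 0.1885]}
{'time_s': 33.55, 'tcp_pos': [0.3987, -0.3515, 0.1657], 'eef_rot': [3.1411, 0.0002, -3.1398], 'width': 0.6766, 'ft_force': [0.4969, -0.4443, -1.2053]}
```

View pics/w11.png

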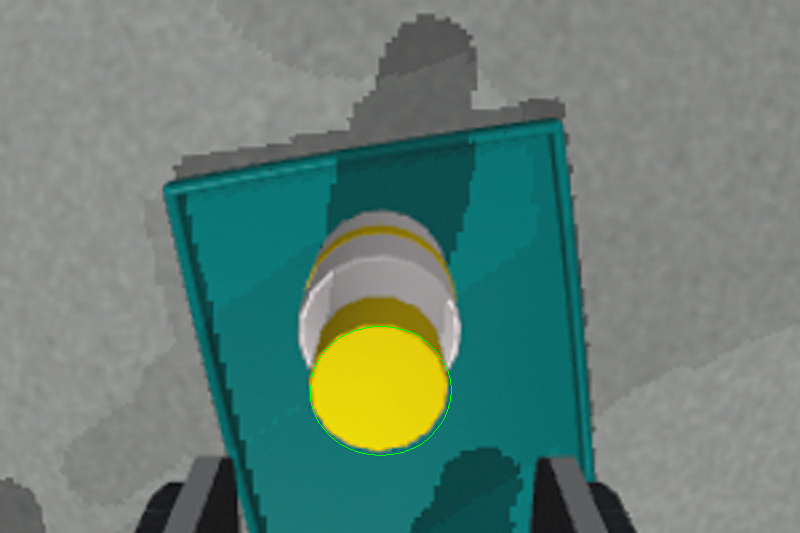

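View pics/s11.png

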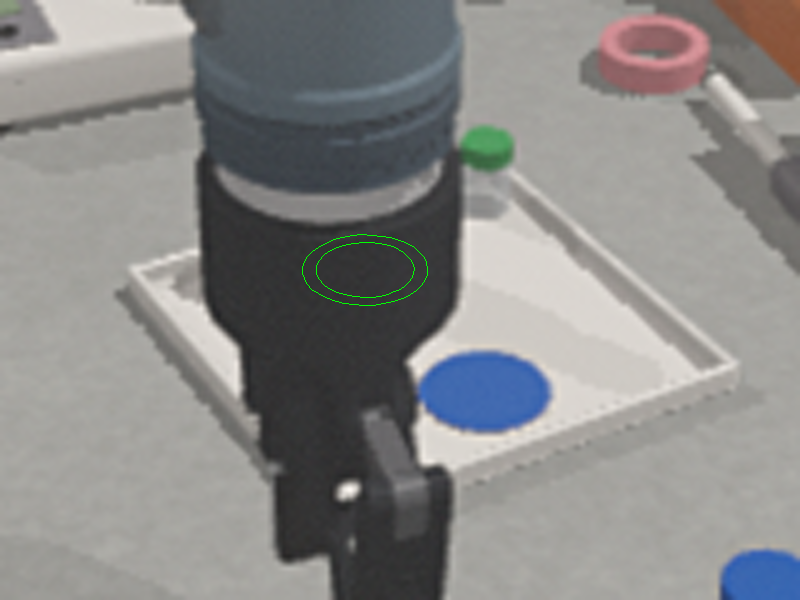

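move_arm(xyz=[[0.5, 0, 25], [0, 0, 35], [0, 0, 12], [0, 0, 2.5], [0, 0, 0]], roll=[0, 0, 0, 0, 0])

```text
time_s: 34.22
tcp_pos: [0.3986, -0.3526, 0.0917]
eef_rot: [-3.141, 0.001, -3.14]
ft_force: [-1.1, 0.2, 0.4]
width: 0.676
```

move_arm(xyz=[[0, 0, 0], [0, 0, 0], [0, 0, 0], [0, 0, 0]], roll=[0, 0, 0, 0], grip=-1)

```text
time_s: 34.72
tcp_pos: [0.3987, -0.3533, 0.0921]
eef_rot: [-3.14, 0.002, -3.141]
ft_force: [-0.7, -0.1, 6.7]
width: 0.411
```

move_arm(xyz=[[0, 0, -10], [0, 0, -30], [0, 0, -30], [-9, 30, 0], [-15, 50, 0], [-15, 50, 0], [-15, 50, 0], [-15, 50, 0], [-15, 50, 0], [-12, 40, 0], [-8, 28, 0], [0, 0, 20], [0, 0, 30], [0, 0, 8], [0, 0, 0], [0, 0, 0]], roll=[0, 0, 0, 0, 0, 0, 0, 0, 0, 0, 0, 0, 0, 0, 0, 0])

```text
time_s: 36.72
tcp_pos: [0.5024, -0.0046, 0.1039]
eef_rot: [-3.141, 0.002, -3.141]
ft_force: [0.1, 0.1, -1.8]
width: 0.41
```

```bash
python3 look.py wrist 220 520 60 285 w12 .550,.060,.118,.018 .550,.060,.006,.032 .5690,-.0535,.006,.032 .5025,-.0055,.006,.032 .5025,-.0055,.016,.025
python3 look.py side 240 400 150 270 s12 .550,.060,.006,.032 .550,.060,.006,.025 .5025,-.0055,.006,.032 .5025,-.0055,.016,.025
```

```text
{'time_s': 36.725, 'tcp_pos': [0.5024, -0.0046, 0.1039], 'eef_rot': [-3.1414, 0.0017, -3.1411], 'width': 0.41, 'ft_force': [0.0999, 0.0618, -1.8475]}
{'time_s': 36.775, 'tcp_pos': [0.5026, -0.0046, 0.104], 'eef_rot': [-3.1414, 0.0021, -3.141], 'width': 0.4021, 'ft_force': [0.7031, -0.0836, -2.049]}
```

View pics/w12.png

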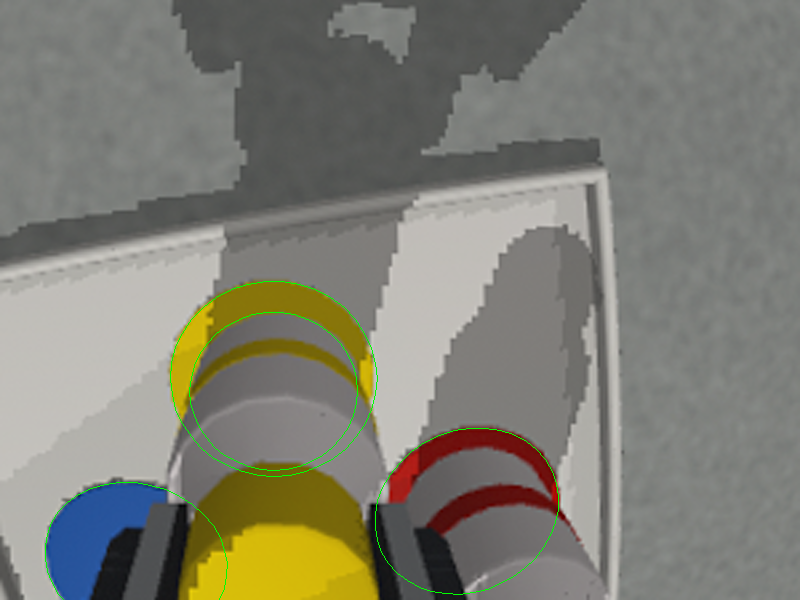

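View pics/s12.png

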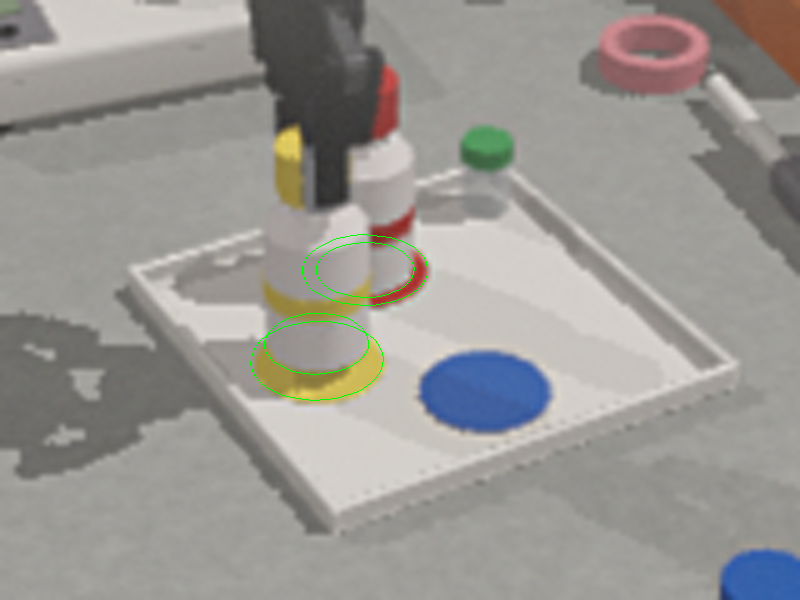

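move_arm(xyz=[[0, -1.2, 4], [0, 0, 3], [0, 0, 1.5], [0, 0, 1], [0, 0, 0.5], [0, 0, 0]], roll=[0, 0, 0, 0, 0, 0])

```text
time_s: 37.58
tcp_pos: [0.502, -0.0055, 0.0941]
eef_rot: [-3.141, 0.001, -3.141]
ft_force: [-2.9, 0.9, 9.2]
width: 0.406
```

move_arm(xyz=[[0, 0, 0], [0, 0, 0], [0, 0, 0], [0, 0, -15], [0, 0, -30], [0, 0, -27], [-10, -45, 0], [-10, -55, 0], [-10, -55, 0], [-11, -55, 0], [-12, -56, 0], [-12, -55, 0], [0, 0, 0], [0, 0, 0]], roll=[0, 0, 0, 0, 0, 0, 0, 0, 0, 0, 0, 0, 0, 0], grip=0.35)

```text
time_s: 39.33
tcp_pos: [0.5667, -0.3263, 0.1652]
eef_rot: [3.141, 0.0, -3.141]
ft_force: [0.1, 0.8, -0.3]
width: 0.675
```

```bash
python3 look.py wrist 180 480 80 280 w13 .567,-.3265,.116,.018
python3 look.py top 265 375 140 240 t13 .550,.060,.006,.032 .550,.060,.118,.018 .5025,-.0055,.006,.032 .5025,-.0055,.118,.018
```

```text
{'time_s': 39.325, 'tcp_pos': [0.5667, -0.3263, 0.1652], 'eef_rot': [3.141, 0.0001, -3.1411], 'width': 0.6747, 'ft_force': [0.096, 0.8466, -0.3163]}
{'time_s': 39.375, 'tcp_pos': [0.5668, -0.3256, 0.1653], 'eef_rot': [3.1411, -0.0, -3.1401], 'width': 0.6722, 'ft_force': [-0.6472, 0.2328, 0.4056]}
```

View pics/w13.png

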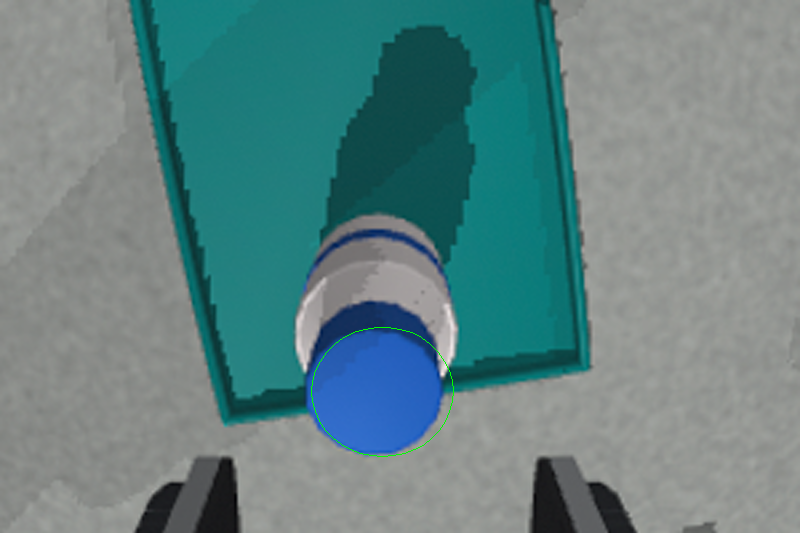

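View pics/t13.png

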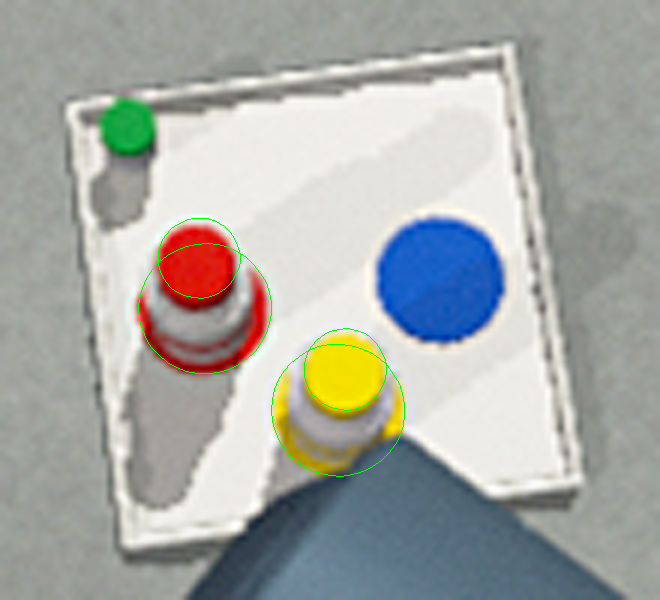

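move_arm(xyz=[[0, -1.5, 25], [0, 0, 35], [0, 0, 12], [0, 0, 2], [0, 0, 0]], roll=[0, 0, 0, 0, 0])

```text
time_s: 40.05
tcp_pos: [0.5676, -0.328, 0.0922]
eef_rot: [-3.141, 0.002, -3.14]
ft_force: [0.5, 0.1, -0.1]
width: 0.677
```

move_arm(xyz=[[0, 0, 0], [0, 0, 0], [0, 0, 0], [0, 0, 0]], roll=[0, 0, 0, 0], grip=-1)

```text
time_s: 40.55
tcp_pos: [0.5678, -0.3288, 0.0924]
eef_rot: [-3.14, 0.003, -3.141]
ft_force: [-0.3, -0.7, 6.2]
width: 0.402
```

move_arm(xyz=[[0, 0, -10], [0, 0, -30], [0, 0, -30], [0, 34, 0], [-1, 50, 0], [-1, 50, 0], [0, 50, 0], [0, 50, 0], [0, 40, 0], [0, 0, 20], [0, 0, 30], [0, 0, 8], [0, 0, 0], [0, 0, 0]], roll=[0, 0, 0, 0, 0, 0, 0, 0, 0, 0, 0, 0, 0, 0])

```text
time_s: 42.3
tcp_pos: [0.5695, -0.0543, 0.104]
eef_rot: [-3.141, 0.002, -3.141]
ft_force: [0.5, 0.6, -1.6]
width: 0.408
```

```bash
python3 look.py wrist 200 500 60 285 w14 .5690,-.0535,.006,.032 .5690,-.0535,.016,.025 
python3 look.py side 240 400 150 270 s14 .550,.060,.006,.032 .5690,-.0535,.006,.032 .5690,-.0535,.016,.025
```

```text
{'time_s': 42.3, 'tcp_pos': [0.5695, -0.0543, 0.104], 'eef_rot': [-3.1413, 0.0018, -3.1411], 'width': 0.4079, 'ft_force': [0.4588, 0.5906, -1.6162]}
{'time_s': 42.35, 'tcp_pos': [0.5696, -0.0543, 0.1041], 'eef_rot': [-3.1413, 0.0022, -3.1411], 'width': 0.4039, 'ft_force': [-0.6997, 0.2589, -2.1301]}
```

View pics/w14.png

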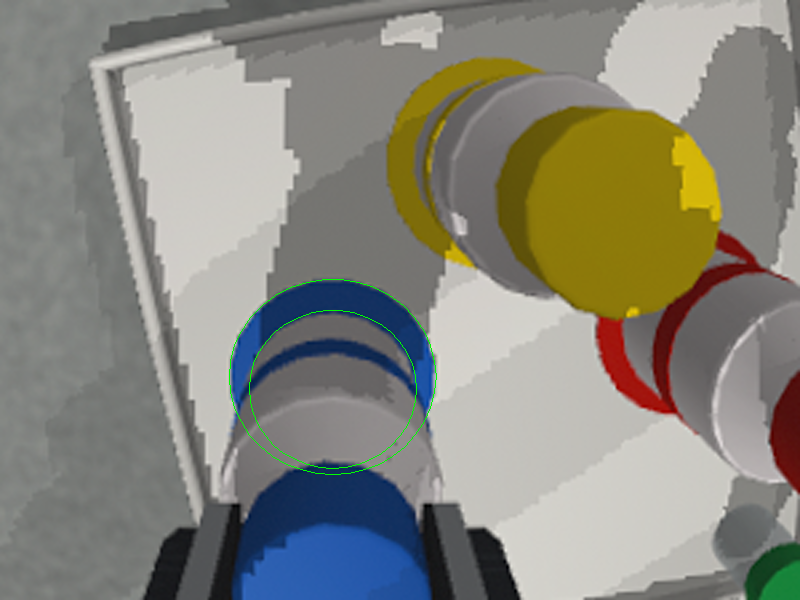

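View pics/s14.png

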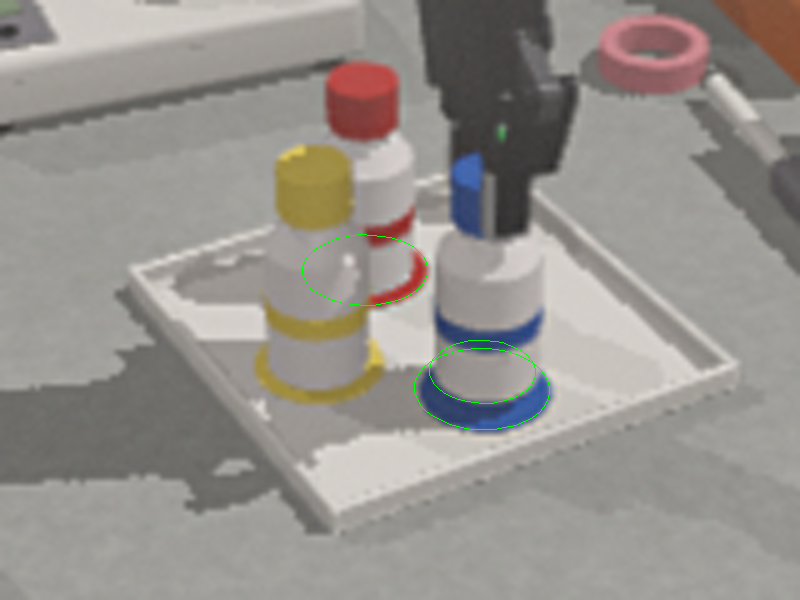

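move_arm(xyz=[[1, 0, 4], [0, 0, 3], [0, 0, 1.5], [0, 0, 1], [0, 0, 0.5], [0, 0, 0]], roll=[0, 0, 0, 0, 0, 0])

```text
time_s: 43.15
tcp_pos: [0.5681, -0.0539, 0.0944]
eef_rot: [-3.141, 0.002, -3.141]
ft_force: [-2.6, 0.6, 8.6]
width: 0.405
```

Release, rise and back off clear of the views.

move_arm(xyz=[[0, 0, 0], [0, 0, 0], [0, 0, 0], [0, 0, -15], [0, 0, -30], [0, 0, -35], [0, 0, -35], [10, 50, -20], [30, 50, 0], [30, 50, 0], [30, 50, 0], [30, 50, 0], [0, 0, 0], [0, 0, 0]], roll=[0, 0, 0, 0, 0, 0, 0, 0, 0, 0, 0, 0, 0, 0], grip=0.35)

```text
time_s: 44.9
tcp_pos: [0.4379, 0.1959, 0.2286]
eef_rot: [-3.142, 0.002, -3.14]
ft_force: [0.3, -0.7, 0.6]
width: 0.674
```

```bash
python3 look.py side 200 400 120 270 s15 .550,.060,.006,.032 .5690,-.0535,.006,.032 .5025,-.0055,.006,.032 
python3 look.py top 150 370 140 250 t15 .536,.356,.06,.06 .536,.356,.106,.023 .550,.060,.118,.018 .5690,-.0535,.118,.018 .5025,-.0055,.118,.018
python3 look.py wrist 0 640 0 400 w15  .550,.060,.118,.018 .5690,-.0535,.118,.018 .5025,-.0055,.118,.018 .550,.060,.006,.032 .5690,-.0535,.006,.032 .5025,-.0055,.006,.032
```

```text
{'time_s': 44.9, 'tcp_pos': [0.4379, 0.1959, 0.2286], 'eef_rot': [-3.1415, 0.0016, -3.1401], 'width': 0.6739, 'ft_force': [0.299, -0.6844, 0.6241]}
{'time_s': 44.95, 'tcp_pos': [0.4382, 0.1954, 0.2284], 'eef_rot': [-3.1416, 0.0014, -3.1415], 'width': 0.6767, 'ft_force': [-0.4064, -0.0669, -0.0208]}
{'time_s': 45.0, 'tcp_pos': [0.4383, 0.1951, 0.2282], 'eef_rot': [-3.1415, 0.001, 3.1408], 'width': 0.6761, 'ft_force': [-0.4921, -0.1148, 0.8136]}
```

View pics/s15.png

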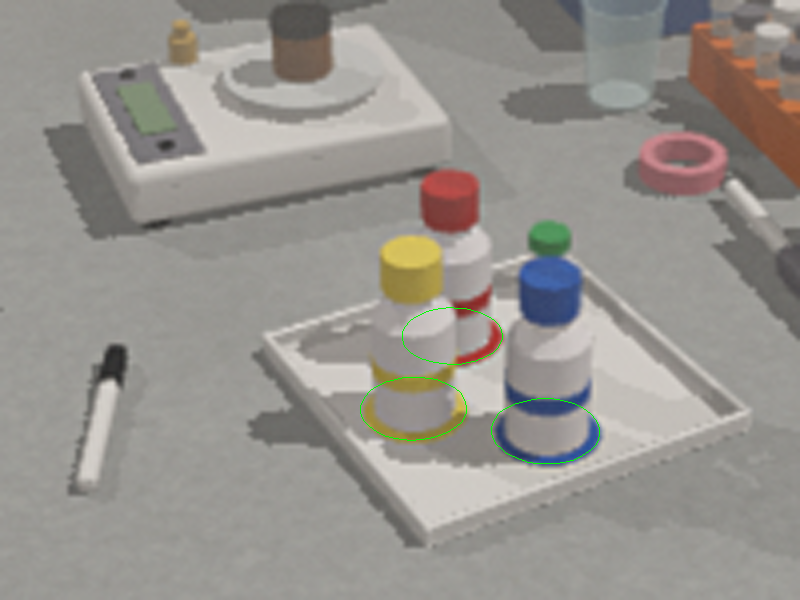

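View pics/t15.png

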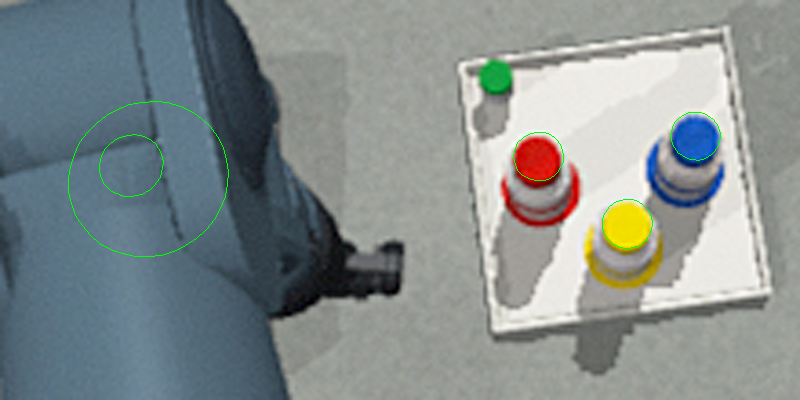

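View pics/w15.png

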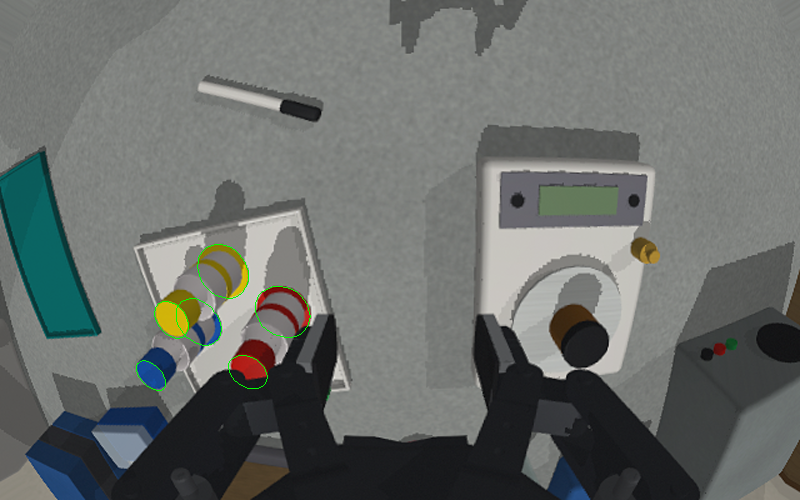

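```bash
python3 - <<'E'
from workcell import r
print(r.sign_off(), r.sense()["time_s"])
E
```

```text
the job is handed in; nothing more can be done
the job is handed in; nothing more can be done
```

I finished the job in the order asked and handed it in at about 45 s of the 144 s allowed; signing off reports no verdict.

- **What I did:** I cleared the blue, yellow and red bottles onto the teal tray and then set the jar on the balance pan. I put the bottles back afterwards in the order red, yellow, blue. Each bottle and the jar was lowered until the wrist force showed contact, and only then released. The highest contact force I read was about 9 N.
- **Bottles:** The last side, top and wrist pictures show all three upright on the spots of their own colours, within about 1 to 2 mm of centre.
- **Jar:** It is upright on the pan. The wrist picture after release put it about 2 mm towards the display side of the pan's centre, though the arm was not fully settled for that picture. The last side picture shows it centred. The arm hid the balance in the last top picture, so I could not check it from above at the end.
- **Vial and brass weight:** Both look undisturbed, and the gripper was clear of everything at hand-in.
- **Blue bottle:** Before lowering it, the wrist and side pictures disagreed by about 2 mm along x. I shifted it 1 mm as a compromise.

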